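# Test start of the bench brush machine

## Task

Give the blue fitting-brush machine a short test start. First make its clear guard safe: lift the guard's latch bar by its black ball, slide the guard fully shut and let the bar drop into the notch of its keeper; only with the guard latched, pull the red knob out to its detent, leave it out for about a second, and push it fully home again, the guard still latched. Do not shift or knock over any of the loose things standing round it or on it.

Things in the scene. Friction and masses are not known exactly. Their poses are not given: they have to be found in the camera images.
- machine: blue machine that brushes copper fittings, fixed. Origin on the table under it; x to its back, y to its left, z up; yaw within 0.35 rad of the robot's x. In its frame (mm): bed x -90..80, y -200..190, top z 45; motor housing x 14..80, full width, top z 115, brush spindles stick out to x -40; panel at y 71..189, sloped 20 degrees, z 74..110; guard rail and latch in the plane x = -75.
- guard (a joint): clear sliding guard with aluminium frame, 92 mm wide, in the plane x = -75 mm of the machine, z 45..117 mm. Value in m: 0 fully shut at its stop, grows as it slides to the machine's -y, to 0.072 at the other stop. Starts partly open. Slides with about 1.2 N friction, stays where it is left, carries the latch bar.
- latch_pivot (a point): pivot pin of the latch bar, on top of the guard, 128 mm above the table; it moves with the guard. With the guard shut it lies at x -75, y -90 mm in the machine's frame.
- latch (a joint): steel gravity latch bar, 0.09 kg, hinged at latch_pivot about the machine's x axis, reaching along its +y. Value in rad: 0 level (down, at its stop), grows as the free end is lifted, to 0.7; it falls when let go. A tongue under the free end, 8 mm along y, meets the keeper's tooth: raise the end at least 20 mm (0.19 rad) while the guard slides the last 30 mm; at guard 0 it stands over the notch.
- latch_ball (a point): centre of the black ball, 24 mm diameter, on a thin stem above the latch bar's free end: the latch's handle. From latch_pivot with the bar level: 105 mm along the machine's +y and 25 mm up (153 mm above the table); it turns about the pivot with the bar. The bar's top is 21 mm below the ball's centre.
- notch (a point): middle of the mouth of the keeper's notch, fixed at x -75, y 15, z 120 mm in the machine's frame. The keeper is a dark steel post, x -83..-67, y -4..34 mm, up to z 120; the notch is 14 mm wide along y and 22 mm deep, between a 12 mm tooth (on the guard's side) and a wall of the same height.
- knob (a joint): red push-pull knob on the sloped panel. Value in m: 0 fully home, grows as it is pulled out, 0.018 fully out at its detent (a stop). Bistable: held in either end position with about 5 N, takes about 6 N to pull or push past the middle, and snaps to the nearer end when let go in between.
- knob_grip (a point): centre of the knob's round head, 34 mm diameter, 21 mm high; moves with it. Its z axis is the knob's axis, pointing out of the panel, the way it is pulled: 20 degrees from vertical, leaning to the machine's -x. Home, it stands 24 mm off the panel's face, at x -46, y 130, z 115 mm in the machine's frame. Round it the panel is clear but for two lamps, 9 mm high, 47 mm away near its upper edge.
- torch_axis (a point): gas torch, loose bystander that must be left alone: yellow upright cylinder 64 mm diameter on the table, slim neck and nozzle above up to 341 mm, the nozzle reaching 98 mm from the cylinder's axis along the point's -x. Point on the cylinder's axis, 170 mm above the table.
- primer_can: purple and white tin with black cap, 66 mm diameter, 84 mm high, loose bystander that must be left alone; origin at the centre of its underside.
- hole_saw: red hole saw standing on its teeth, 50 mm diameter, 69 mm high, loose bystander that must be left alone; origin at the centre of its underside.
- copper_coupling: copper coupling, 24 mm diameter, 36 mm high, loose bystander standing on top of the machine's motor housing, to be left there; origin at the centre of its underside.
- flux_tin: flat round tin, metal grey with yellow band, 58 mm diameter, 27 mm high, on the table beside the machine's right end, loose bystander that must be left alone; origin at the centre of its underside.

How it is judged:
By the outcome, as a careful person would: the job done as asked, in the order asked, and still so for the second after the job is handed in, with the robot touching nothing.
It also fails if it takes over 48 s, if anything falls off the work surface, if the arm or the gripper's body presses on something with over 40 N, if the wrist force passes 120 N, or if a joint passes its speed limit or range.

## Robot

A 6-joint arm with a two-finger parallel gripper is mounted at the origin on a cart in front of the work surface, level with it; the furniture and walls round the work are solid. World frame = base frame: x ahead of the robot, y to its left, z up, the work surface at z = 0. Lengths are in mm, angles in rad, forces in N, time in s.
With the tool pointing down it reaches from about 275 to 1000 mm from the base axis. Payload 8.4 kg.
Tool frame: the origin (TCP) lies at the very end of the fingers, on their centre line; the grasp point (between the pads) lies 19 mm behind it (r.tcp_to_grasp is the distance from the TCP to the grasp point, in mm); z points along the fingers, y is the line along which they close (so a half turn about z gives the same grasp; the last joint's range is limited). The gripper opens to 85 mm and grips with 20 to 120 N. Pads are 22 mm wide; open, the fingers measure 114 mm over their backs; the gripper's body (76 mm by 85 mm) begins 54 mm behind the grasp point. The pads swing forward as they close: fully open they stand 13 mm farther back than shut.
Start: joints at [1.282, 0.353, 1.633, -0, 1.155, -0.002], TCP at [176.801, 599.474, 206.381] pointing down, gripper open.
Joint ranges: [-2.63, 2.63], [-0.92, 2.1], [0.06, 2.66], [-1.3, 4.44], [0, 2.69], [-3.02, 3.02]. Speed limits (rad/s): [2.22, 2.22, 2.79, 3.14, 3.14, 3.14].

## Interface

Orientations are given as [roll, pitch, yaw] about the fixed x, y, z axes, in that order (R = Rz(yaw) Ry(pitch) Rx(roll)).
In Python, from rig import r gives the robot as it stands. The module is installed in compiled form; this text tells all that it offers.
- The arm moves only by the tool play_rows, never from a script. Its argument "rows" is a list of rows, each an object with "dp": the shift along the tool's x, y, z in units of 40 mm (1.0 is 40 mm), a list of three; "turn": the turn, a rotation vector about the tool's x, y, z in units of 6 degrees (1.0 is 6 degrees), a list of three; "fingers": the closure, from 0 (fully open) to 1 (shut). In form: [{"dp": [tx, ty, tz], "turn": [wx, wy, wz], "fingers": fingers}, ...]. A call has 1 to 5 rows; each row shifts and turns the commanded pose from where the row before left it, along the tool's axes as they then stand; what a row does not reach is not made up. A row lasts 1/12 s, in which the tool goes at most 41.7 mm and 7.16 degrees, less where a joint would pass 70% of its speed; a pose out of reach is approached as far as the arm can. A call is refused whole if a number of a shift passes 1 or a number of a turn 1, either way. A call with a gripper value outside its range is refused whole. The fingers move at their own pace and stop on an object; "force" is the grip in N (left out, the last holds). Time passes only in rows, so rows that do not move let the fingers close. It gives the time, the measured TCP pose, the force, the opening and the grip force at its end, in the units of the state.
- r.sense(): the state, without advancing time (a new reading comes with each control period).
- r.grab_frame(name): name is "side" or "top" or "wrist"; returns a dict with "pixels" (384x512x3 uint8, red, green, blue), "fx", "fy", "cx", "cy" (pixels), "pose" (4x4, takes a point from camera to world coordinates). Camera axes: x right, y down, z forward; pixel columns grow to the right and rows downward; lengths in mm; the calibration is good to about 2 mm. The wrist camera is an equidistant fisheye: a pixel r from the principal point sees the ray r / f radians off the axis. A picture is of the moment at which its call begins. There is no depth.
- r.sign_off(): hands the job in; it is judged then, once.
The state is a dict: "clock": time; "qpos": joint angles; "qvel": joint speeds; "joint_efforts": joint torques, N m; "eef_pos": TCP position; "tcp_rot": TCP orientation; "contact_force": force on the tool from outside, world axes, zero at the start; "wrist_torque": the same for the moment, N m; "opening": opening from 0.0 (shut) to 1.0 (fully open); "grasp_force": force on a finger pad.
Only numpy, scipy, OpenCV 4.12 (cv2) and the standard library are available. Lean on these libraries where they do the work, as an engineer would, in place of code of your own. Each camera call takes 0.05 s, during which the arm holds its last target. There are 200 camera calls.

## Working session

There is one attempt and no reset: what is moved stays moved. The work goes in short steps, Python scripts to look and compute and a tool call to move; the robot and the scene stay as the last step left them, time stands still between calls to the robot, and variables do not carry over. Pictures are saved under pics/ and viewed, at most 10 in all, crops included, and the job is handed in when it is done.

Besides the shell and the picture viewer there is one more tool, called after "Emit:" as a command line: name --argument value ..., lists and objects as JSON in quotes. play_rows: Moves the arm, as the interface text tells. Its arguments: {"type":"object","properties":{"rows":{"type":"array"},"force":{"type":"number"}},"required":["rows"]}

```bash
mkdir -p pics
python3 - <<'E'
from rig import r
import cv2, numpy as np, pickle
s=r.sense(); print({k:np.round(v,3).tolist() for k,v in s.items()})
for n in("side","top"):
    f=r.grab_frame(n); pickle.dump(f,open(f"{n}0.pkl","wb"))
    print(n,f["fx"],f["fy"],f["cx"],f["cy"],np.round(f["pose"],3).tolist())
    cv2.imwrite(f"pics/{n}0.png",cv2.resize(f["pixels"][:,:,::-1],(800,600),interpolation=cv2.INTER_CUBIC))
E
```

```text
{'clock': 0.0, 'qpos': [1.282, 0.354, 1.634, 0.0, 1.155, -0.002], 'qvel': [0.001, -0.002, 0.001, -0.001, -0.001, 0.002], 'joint_efforts': [-0.0, -60.524, -34.207, 0.0, 0.009, 0.0], 'eef_pos': [176.643, 598.959, 205.652], 'tcp_rot': [-3.14, -0.0, 2.855], 'contact_force': [-0.137, -0.42, 0.432], 'wrist_torque': [0.036, -0.011, -0.0], 'grasp_force': 0.0, 'opening': 1.001}
side 494.8326718561347 494.8326718561347 259.5727106043057 186.91439251868016 [[0.977, 0.123, -0.174, 825.151], [0.213, -0.54, 0.814, -992.497], [0.006, -0.833, -0.554, 766.775], [0.0, 0.0, 0.0, 1.0]]
top 417.73100671829803 417.73100671829803 259.34309079129645 194.41676772689004 [[0.014, -0.997, 0.073, 544.094], [-1.0, -0.015, -0.007, -21.139], [0.008, -0.073, -0.997, 1321.282], [0.0, 0.0, 0.0, 1.0]]
```

View pics/top0.png

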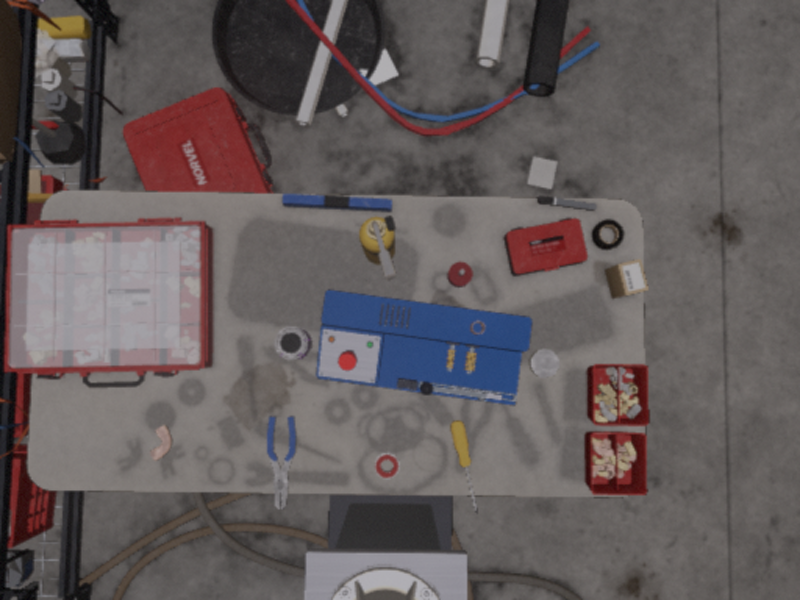

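View pics/side0.png

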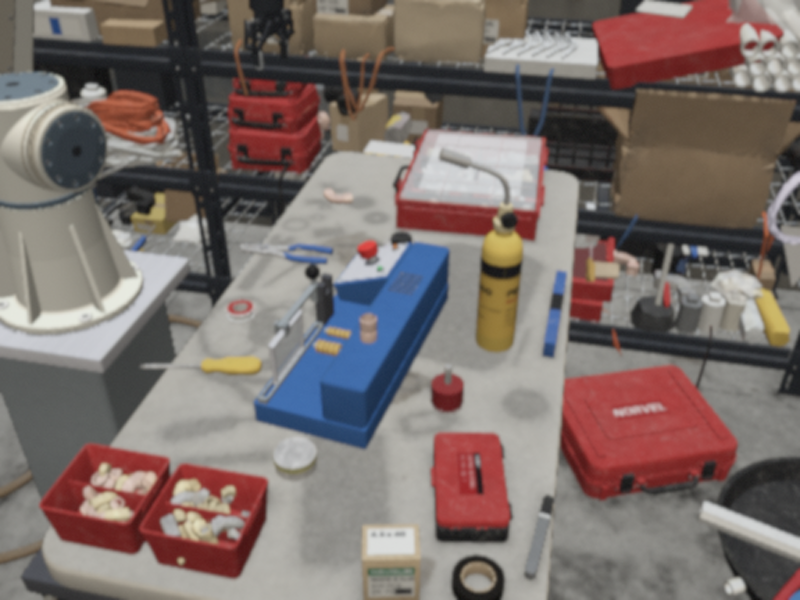

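The top view shows the machine with slight negative yaw, the knob at (347,360), the ball at (427,388) and the keeper at (407,384). The side view shows the knob at (368,248), the ball at (312,271) and the torch at (500,290), with its nozzle pointing toward the machine. Next I'll fit the pose from the blue corners and the knob.

```bash
cat > h.py <<'E'
import numpy as np, cv2, pickle
def project(f,P):
    T=np.linalg.inv(f["pose"]); c=np.atleast_2d(P)@T[:3,:3].T+T[:3,3]
    return np.c_[f["fx"]*c[:,0]/c[:,2]+f["cx"],f["fy"]*c[:,1]/c[:,2]+f["cy"]]
def ray(f,uv):
    d=f["pose"][:3,:3]@[(uv[0]-f["cx"])/f["fx"],(uv[1]-f["cy"])/f["fy"],1]; return f["pose"][:3,3],d/np.linalg.norm(d)
def onz(f,uv,z):
    o,d=ray(f,uv); return o+d*(z-o[2])/d[2]
def tri(a,ua,b,ub):
    o1,d1=ray(a,ua);o2,d2=ray(b,ub)
    t=np.linalg.lstsq(np.c_[d1,-d2],o2-o1,rcond=None)[0]
    p,q=o1+d1*t[0],o2+d2*t[1]; return (p+q)/2,np.linalg.norm(p-q)
def blobs(f,lo,hi,roi,amin=8):
    hsv=cv2.cvtColor(f["pixels"],cv2.COLOR_RGB2HSV); m=cv2.inRange(hsv,np.array(lo),np.array(hi))
    z=np.zeros_like(m);x0,y0,x1,y1=roi;z[y0:y1,x0:x1]=m[y0:y1,x0:x1]
    n,l,s,c=cv2.connectedComponentsWithStats(z)
    return sorted([(int(s[i,4]),c[i].round(1).tolist(),s[i,:4].tolist()) for i in range(1,n) if s[i,4]>=amin],reverse=True),z
E
python3 - <<'E'
from h import *
from scipy.optimize import least_squares
t=pickle.load(open("top0.pkl","rb"));s=pickle.load(open("side0.pkl","rb"))
k=0.64
b,m=blobs(t,(100,110,40),(125,255,255),(195,180,345,265)); 
h=cv2.convexHull(np.argwhere(m)[:,::-1].astype(np.int32)); print("hull",cv2.approxPolyDP(h,2.5,True)[:,0].tolist())
b,ms=blobs(s,(100,110,40),(125,255,255),(160,150,292,285)); 
h=cv2.convexHull(np.argwhere(ms)[:,::-1].astype(np.int32)); print("hullside",cv2.approxPolyDP(h,2.5,True)[:,0].tolist())
for nm,f,roi in(("top",t,(210,220,235,240)),("side",s,(222,148,248,170))):
    for lo,hi in(((0,150,90),(8,255,255)),((172,150,90),(180,255,255))): print(nm,"red",blobs(f,lo,hi,roi)[0])
for nm,f,roi in(("top",t,(240,235,290,262)),("side",s,(190,165,215,210))):
    print(nm,"black",blobs(f,(0,0,0),(180,255,50),roi)[0])
print("torch",blobs(t,(18,90,60),(35,255,255),(225,130,260,170))[0][:3],blobs(s,(18,90,60),(35,255,255),(300,120,340,230))[0][:3])
big=np.hstack([cv2.resize(t["pixels"][170:275,190:350],(800,525),interpolation=cv2.INTER_CUBIC)])[:,:,::-1]
b2=cv2.resize(s["pixels"][135:290,155:300],(560,600),interpolation=cv2.INTER_CUBIC)[:,:,::-1]
cv2.imwrite("pics/tc.png",big);cv2.imwrite("pics/sc.png",b2)
E
```

```text
hull [[339, 204], [328, 258], [206, 241], [209, 186]]
hullside [[286, 160], [284, 192], [233, 284], [165, 267], [163, 257], [187, 158], [270, 156]]
top red [(65, [221.5, 230.6], [217, 226, 10, 10])]
top red []
side red [(84, [235.2, 159.3], [230, 155, 11, 10])]
side red []
top black [(36, [272.3, 248.1], [269, 245, 7, 7])]
side black [(68, [209.0, 195.3], [207, 188, 5, 17]), (33, [199.7, 174.1], [197, 171, 6, 7])]
torch [(166, [236.0, 151.1], [230, 139, 17, 25]), (72, [248.2, 151.9], [245, 146, 7, 13])] [(1112, [317.6, 199.4], [305, 174, 28, 51]), (538, [321.1, 159.2], [309, 147, 25, 25])]
```

View pics/tc.png

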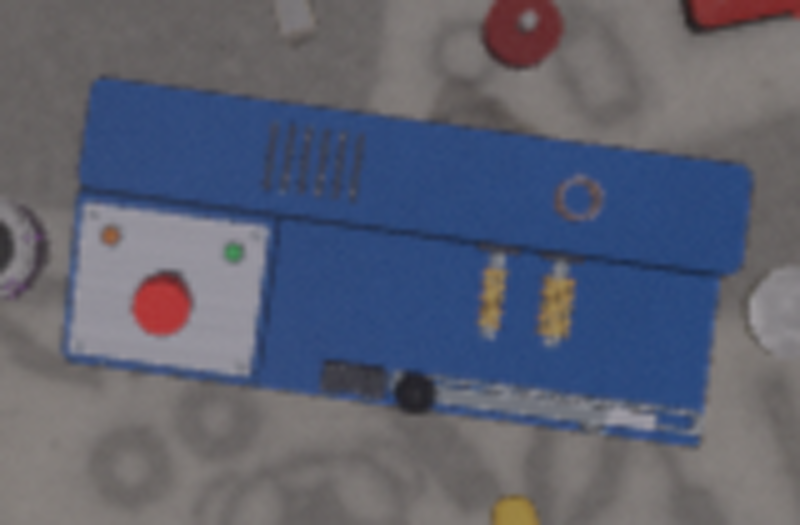

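View pics/sc.png

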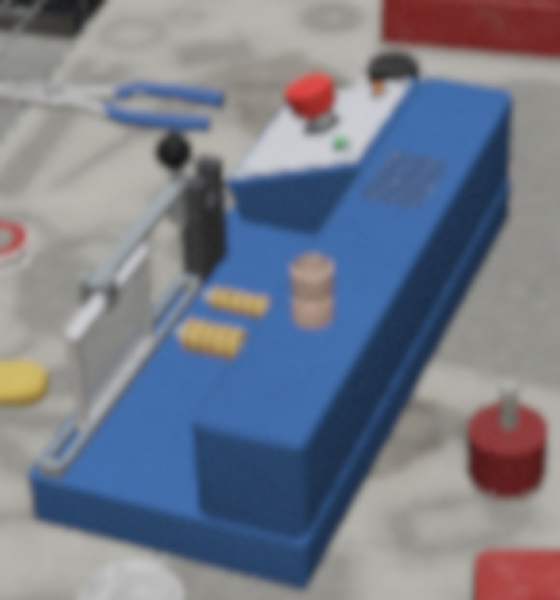

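The top crop shows the ball at (414,392) just off the keeper at (353,378), and the coupling at (578,198). The side crop shows the latch bar down and the guard partly open. I'll fit the pose now.

Run:
```python
from h import *
from scipy.optimize import least_squares
t=pickle.load(open("top0.pkl","rb"));s=pickle.load(open("side0.pkl","rb"))
T=lambda x,y:(189.5+x/5,169.5+y/5); S=lambda x,y:(154.5+x/3.862,134.5+y/3.871)
obs=[(t,(80,190,115),T(95,78)),(t,(80,-200,115),T(751,163)),(t,(-90,-200,45),T(698,445)),(t,(14,-200,115),T(721,272)),(t,(14,190,115),T(82,187)),(t,(-48,130,121),(221.5,230.6)),
(s,(80,190,115),S(511,93)),(s,(14,-200,115),S(196,428)),(s,(80,-200,115),S(303,447)),(s,(-90,-200,45),S(34,482)),(s,(80,-200,0),S(304,586)),(s,(-90,-200,0),S(35,515)),(s,(-46,130,115),(235.2,159.3))]
def W(p,P):
    c,q=np.cos(p[2]),np.sin(p[2]); P=np.array(P,float); return np.array([p[0]+c*P[0]-q*P[1],p[1]+q*P[0]+c*P[1],P[2]])
fun=lambda p:np.concatenate([project(f,W(p,P))[0]-uv for f,P,uv in obs])
o=least_squares(fun,[480,0,-.12],loss="soft_l1",x_scale=[10,10,.05]); p=o.x
print(p,fun(p).reshape(-1,2).round(1).tolist())
M=lambda P:[*np.array([[np.cos(p[2]),np.sin(p[2])],[-np.sin(p[2]),np.cos(p[2])]])@(np.array(P[:2])-p[:2]),P[2]]
b,e=tri(t,(272.3,248.1),s,(199.7,174.1)); print("ball",b,e,M(b)); print("ball z153",onz(t,(272.3,248.1),153),M(onz(t,(272.3,248.1),153)))
k,e=tri(t,(221.5,230.6),s,(235.2,159.3));print("knob",k,e,M(k), W(p,(-46,130,115)))
print("notch",W(p,(-75,15,120)))
to=onz(t,(383*.64,270*.64),335); print("nozzle tip",to,M(to), "axis",M(onz(t,(376*.64,236*.64),250)))
pc=onz(t,(291*.64,344*.64),84);print("primer",pc,M(pc)); 
np.save("mach.npy",p)
```

```text
[ 5.59368248e+02 -5.71976758e+01 -1.13702622e-01] [[-1.5, -1.1], [0.8, -0.9], [0.4, -0.5], [4.2, -0.1], [-2.1, -0.4], [-0.1, 0.0], [0.6, -2.0], [-2.4, -3.1], [0.2, -1.0], [-2.5, -2.3], [1.2, 4.3], [-0.6, 4.4], [-1.0, 0.1]]
ball [482.16374195 -67.05259139 151.93347293] 3.623843438199402 [np.float64(-75.58786563892794), np.float64(-18.550732783768964), np.float64(151.93347293133712)]
ball z153 [480.49523465 -67.57189376 153.        ] [np.float64(-77.18668019044587), np.float64(-19.255987067801946), np.float64(153.0)]
knob [528.47111271  78.21893282 114.64835121] 4.340306341571321 [np.float64(-46.06169515652869), np.float64(131.03667841137204), np.float64(114.64835121135002)] [528.41479025  77.18194863 115.        ]
notch [486.55440342 -33.78519972 120.        ]
nozzle tip [667.19965866   6.37711654 335.        ] [np.float64(99.92206857906669), np.float64(75.39859115336034), np.float64(335.0)] axis [np.float64(164.94570351341932), np.float64(97.84096639932929), np.float64(250.0)]
primer [555.165436   184.79917679  84.        ] [np.float64(-31.63210022210657), np.float64(239.95739310910798), np.float64(84.0)]
```

```bash
cat > plan.py <<'E'
from h import *
from rig import r
from scipy.spatial.transform import Rotation as Ro, Slerp
def mach(P):
    p=np.load("mach.npy"); return np.r_[Ro.from_euler("z",p[2]).as_matrix()[:2,:2]@P[:2]+p[:2],P[2]]
def pose(yaw,tilt=0): # tool down, y along machine x; tilt leans tool back to machine -x
    a=np.load("mach.npy")[2]; return Ro.from_euler("z",a)*Ro.from_euler("y",-tilt,degrees=True)*Ro.from_matrix(np.array([[0,1,0],[1,0,0],[0,0,-1]]))
def cyl(P): return np.array([np.hypot(P[0],P[1]),np.arctan2(P[1],P[0]),P[2]])
def rows(tp,tR,n,polar=False):
    s=r.sense(); P=np.array(s["eef_pos"]);R=Ro.from_euler("xyz",s["tcp_rot"])
    sl=Slerp([0,1],Ro.concatenate([R,tR])); a,b=(cyl(P),cyl(tp)) if polar else (P,np.array(tp))
    for i in range(n):
        q=a+(b-a)*(i+1)/n
        if polar:q=np.array([q[0]*np.cos(q[1]),q[0]*np.sin(q[1]),q[2]])
        R2=sl([(i+1)/n])[0]; d=(R.inv().apply(q-P)/40).round(2); w=((R.inv()*R2).as_rotvec(degrees=True)/6).round(2)
        print(d.tolist(),w.tolist()); P=P+R.apply(d*40); R=R*Ro.from_rotvec(w*6,degrees=True)
    print("end",P.round(1),R.as_euler("xyz").round(3))
E
python3 -c "
from plan import *
rows([482,-67,210],pose(0),20,True)"
```

```text
[-1.1, -0.21, -0.01] [-0.0, 0.0, 0.67]
[-1.08, -0.21, 0.0] [-0.0, 0.0, 0.66]
[-1.07, -0.22, -0.0] [-0.0, 0.0, 0.67]
[-1.06, -0.21, -0.01] [-0.0, 0.0, 0.67]
[-1.05, -0.22, -0.0] [-0.0, 0.0, 0.67]
[-1.03, -0.21, -0.01] [-0.0, 0.0, 0.66]
[-1.03, -0.22, -0.0] [-0.0, 0.0, 0.67]
[-1.01, -0.21, -0.01] [-0.0, 0.0, 0.67]
[-0.99, -0.22, -0.0] [-0.0, 0.0, 0.67]
[-0.99, -0.22, -0.01] [-0.0, 0.01, 0.66]
[-0.97, -0.22, -0.0] [-0.0, -0.0, 0.67]
[-0.96, -0.22, -0.01] [-0.0, -0.0, 0.67]
[-0.95, -0.22, -0.0] [-0.01, -0.0, 0.67]
[-0.93, -0.22, -0.01] [0.0, -0.0, 0.66]
[-0.92, -0.22, -0.0] [0.0, -0.0, 0.67]
[-0.91, -0.22, -0.01] [0.0, -0.0, 0.67]
[-0.9, -0.22, -0.0] [0.0, -0.0, 0.67]
[-0.88, -0.23, -0.01] [0.0, -0.0, 0.66]
[-0.88, -0.22, -0.0] [0.0, -0.0, 0.67]
[-0.85, -0.22, -0.01] [0.0, -0.0, 0.67]
end [482.1 -66.8 210. ] [ 3.142 -0.     1.457]
```

Emit:
play_rows --rows '[{"dp": [-0.85,-0.17,0],"turn": [0,0,0.53],"fingers": 0},{"dp": [-0.85,-0.17,0],"turn": [0,0,0.53],"fingers": 0},{"dp": [-0.85,-0.17,0],"turn": [0,0,0.53],"fingers": 0},{"dp": [-0.85,-0.17,0],"turn": [0,0,0.53],"fingers": 0},{"dp": [-0.85,-0.17,0],"turn": [0,0,0.53],"fingers": 0}]'

```text
clock: 0.52
eef_pos: [321.0, 501.5, 206.0]
tcp_rot: [-3.141, 0.0, 2.575]
contact_force: [1.2, 0.7, 0.2]
opening: 1.0
grasp_force: 0.0
```

Emit:
play_rows --rows '[{"dp": [-0.82,-0.17,0],"turn": [0,0,0.53],"fingers": 0},{"dp": [-0.82,-0.17,0],"turn": [0,0,0.53],"fingers": 0},{"dp": [-0.82,-0.17,0],"turn": [0,0,0.53],"fingers": 0},{"dp": [-0.82,-0.17,0],"turn": [0,0,0.53],"fingers": 0},{"dp": [-0.82,-0.17,0],"turn": [0,0,0.53],"fingers": 0}]'

```text
clock: 0.93
eef_pos: [427.2, 372.5, 206.1]
tcp_rot: [-3.141, 0.0, 2.297]
contact_force: [1.1, 0.9, 0.4]
opening: 0.999
grasp_force: 0.0
```

Emit:
play_rows --rows '[{"dp": [-0.8,-0.17,0],"turn": [0,0,0.53],"fingers": 0},{"dp": [-0.8,-0.17,0],"turn": [0,0,0.53],"fingers": 0},{"dp": [-0.8,-0.17,0],"turn": [0,0,0.53],"fingers": 0},{"dp": [-0.8,-0.17,0],"turn": [0,0,0.53],"fingers": 0},{"dp": [-0.8,-0.17,0],"turn": [0,0,0.53],"fingers": 0}]'

```text
clock: 1.35
eef_pos: [491.5, 222.7, 206.1]
tcp_rot: [-3.141, 0.0, 2.02]
contact_force: [0.6, 0.2, -0.1]
opening: 0.998
grasp_force: 0.0
```

```bash
python3 -c "
from plan import *
print(r.sense()['clock'],r.sense()['eef_pos'])
rows([482,-67,205],pose(0),10,True)"
```

```text
1.35 [491.53891756 222.70428249 206.12196203]
[-0.75, -0.17, 0.0] [-0.0, 0.0, 0.54]
[-0.74, -0.17, 0.01] [-0.0, 0.0, 0.53]
[-0.73, -0.17, -0.0] [-0.0, 0.0, 0.54]
[-0.73, -0.17, 0.0] [-0.0, 0.0, 0.54]
[-0.72, -0.17, 0.0] [-0.0, 0.0, 0.54]
[-0.71, -0.17, 0.01] [-0.0, 0.0, 0.53]
[-0.7, -0.17, 0.0] [-0.0, 0.0, 0.54]
[-0.7, -0.17, 0.0] [-0.0, 0.0, 0.54]
[-0.69, -0.17, 0.01] [-0.0, 0.0, 0.53]
[-0.68, -0.17, -0.0] [-0.0, 0.0, 0.54]
end [481.9 -67.  205. ] [-3.141  0.     1.457]
```

Emit:
play_rows --rows '[{"dp": [-0.74,-0.17,0],"turn": [0,0,0.54],"fingers": 0},{"dp": [-0.74,-0.17,0],"turn": [0,0,0.54],"fingers": 0},{"dp": [-0.73,-0.17,0],"turn": [0,0,0.54],"fingers": 0},{"dp": [-0.73,-0.17,0],"turn": [0,0,0.54],"fingers": 0},{"dp": [-0.72,-0.17,0],"turn": [0,0,0.54],"fingers": 0}]'

```text
clock: 1.77
eef_pos: [507.6, 73.9, 206.1]
tcp_rot: [-3.141, 0.0, 1.737]
contact_force: [0.2, -0.2, -0.6]
opening: 1.0
grasp_force: 0.0
```

Emit:
play_rows --rows '[{"dp": [-0.7,-0.17,0],"turn": [0,0,0.53],"fingers": 0},{"dp": [-0.7,-0.17,0],"turn": [0,0,0.53],"fingers": 0},{"dp": [-0.7,-0.17,0],"turn": [0,0,0.53],"fingers": 0},{"dp": [-0.69,-0.17,0],"turn": [0,0,0.53],"fingers": 0},{"dp": [-0.6,-0.17,0],"turn": [0,0,0.53],"fingers": 0}]'

```text
clock: 2.18
eef_pos: [481.6, -63.1, 206.2]
tcp_rot: [-3.141, 0.0, 1.459]
contact_force: [-0.1, -0.6, 0.2]
opening: 1.0
grasp_force: 0.0
```

Emit:
play_rows --rows '[{"dp": [0,0,0],"turn": [0,0,0],"fingers": 0.35},{"dp": [0,0,0],"turn": [0,0,0],"fingers": 0.35}]'

```text
clock: 2.35
eef_pos: [481.7, -62.4, 206.3]
tcp_rot: [-3.141, -0.0, 1.46]
contact_force: [-0.5, 0.4, -0.1]
opening: 0.749
grasp_force: 0.0
```

Run:
```python
from plan import *
f=r.grab_frame("wrist");pickle.dump(f,open("w1.pkl","wb"))
print(f["fx"],f["cx"],f["cy"],np.round(f["pose"],2).tolist(),r.sense()["eef_pos"],r.sense()["tcp_rot"])
cv2.imwrite("pics/w1.png",f["pixels"][:,:,::-1])
```

```text
297.3186396354542 254.0664003034251 197.1546056794772 [[0.99, -0.1, -0.04, 490.06], [-0.11, -0.94, -0.32, 20.59], [-0.0, 0.32, -0.95, 373.81], [0.0, 0.0, 0.0, 1.0]] [482.02545765 -61.61863871 206.28836615] [-3.14145938e+00 -3.40985583e-04  1.46136946e+00]
```

View pics/w1.png

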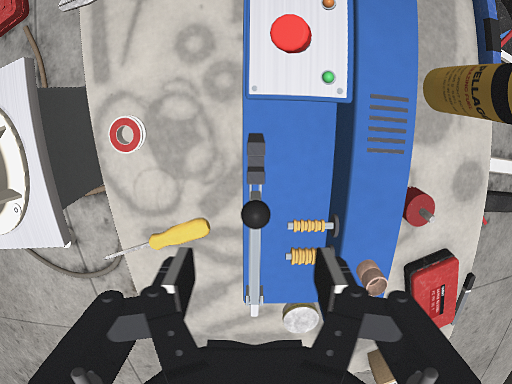

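The wrist view shows the ball at (256,214), the keeper around (257,150) and the knob at (291,33). The fingers straddle the bar. I'll refine the positions by casting fisheye rays.

```bash
cat >> h.py <<'E'
def wz(f,uv,z):
    a=(np.array(uv)-[f["cx"],f["cy"]])/f["fx"]; th=np.hypot(*a); d=f["pose"][:3,:3]@np.r_[a/th*np.sin(th),np.cos(th)]
    o=f["pose"][:3,3]; return o+d*(z-o[2])/d[2]
E
python3 - <<'E'
from plan import *
f=pickle.load(open("w1.pkl","rb")); p=np.load("mach.npy")
M=lambda P:Ro.from_euler("z",-p[2]).apply(np.r_[P[:2]-p[:2],P[2]]).round(1)
bb=[b for b in blobs(f,(0,0,0),(180,255,45),(235,195,275,232))[0]][0];print(bb)
kb=blobs(f,(0,150,80),(8,255,255),(262,8,320,58))[0][0];print(kb)
B=wz(f,bb[1],153);K=wz(f,kb[1],120)
for n,P in(("ball",B),("knob",K),("keeper far edge L",wz(f,(249,134),120)),("keeper far R",wz(f,(264,134),120)),("pivot",wz(f,(255,312),133)),("bed fl",wz(f,(244,300),45)),("coupling",wz(f,(363,264),151))):print(n,P.round(1),M(P))
E
```

```text
(344, [254.9, 211.3], [241, 200, 29, 29])
(1208, [290.5, 33.3], [270, 14, 41, 39])
ball [481.  -66.7 153. ] [-76.8 -18.3 153. ]
knob [526.6  74.5 120. ] [-47.5 127.1 120. ]
keeper far edge L [482.4  -8.9 120. ] [-82.   39.3 120. ]
keeper far R [495.1 -10.3 120. ] [-69.2  39.3 120. ]
pivot [ 467.9 -188.1  133. ] [ -76.  -140.5  133. ]
bed fl [ 447.  -240.4   45. ] [ -90.8 -194.7   45. ]
coupling [ 574.1 -131.1  151. ] [ 23.  -71.8 151. ]
```

```bash
python3 -c "
from plan import *
rows([481.3,-68,139],pose(0),4)"
```

```text
[-0.04, -0.0, 0.42] [-0.0, -0.0, 0.01]
[-0.04, -0.0, 0.42] [-0.0, -0.0, 0.01]
[-0.04, -0.0, 0.42] [-0.0, -0.0, 0.01]
[-0.04, -0.0, 0.42] [-0.0, -0.0, 0.01]
end [481.3 -68.  139.1] [-3.141 -0.     1.457]
```

Emit:
play_rows --rows '[{"dp": [-0.04,0,0.42],"turn": [0,0,0.01],"fingers": 0.35},{"dp": [-0.04,0,0.42],"turn": [0,0,0.01],"fingers": 0.35},{"dp": [-0.04,0,0.42],"turn": [0,0,0.01],"fingers": 0.35},{"dp": [-0.04,0,0.42],"turn": [0,0,0.01],"fingers": 0.35},{"dp": [0,0,0],"turn": [0,0,0],"fingers": 0.35}]'

```text
clock: 2.82
eef_pos: [479.7, -66.6, 136.4]
tcp_rot: [-3.137, -0.0, 1.46]
contact_force: [-0.4, -0.3, -1.7]
opening: 0.649
grasp_force: 0.0
```

Emit:
play_rows --rows '[{"dp": [0,0,0],"turn": [0,0,0],"fingers": 0.8},{"dp": [0,0,0],"turn": [0,0,0],"fingers": 0.8},{"dp": [0,0,0],"turn": [0,0,0],"fingers": 0.8},{"dp": [0,0,0],"turn": [0,0,0],"fingers": 0.8},{"dp": [0,0,0],"turn": [0,0,0],"fingers": 0.8}]' --force 25

```text
clock: 3.23
eef_pos: [482.0, -67.8, 140.0]
tcp_rot: [3.14, 0.0, 1.458]
contact_force: [0.3, 0.0, -0.4]
opening: 0.201
grasp_force: 0.0
```

Run:
```python
from plan import *
f=r.grab_frame("wrist"); s=r.grab_frame("side");print(r.sense()["opening"],r.sense()["grasp_force"])
a=cv2.resize(f["pixels"][100:340,130:380],(500,480),interpolation=cv2.INTER_CUBIC);b=cv2.resize(s["pixels"][120:220,150:212],(298,480),interpolation=cv2.INTER_CUBIC)
cv2.imwrite("pics/g1.png",np.hstack([a,b])[:,:,::-1])
```

```text
0.20033662339990116 0.0
```

View pics/g1.png

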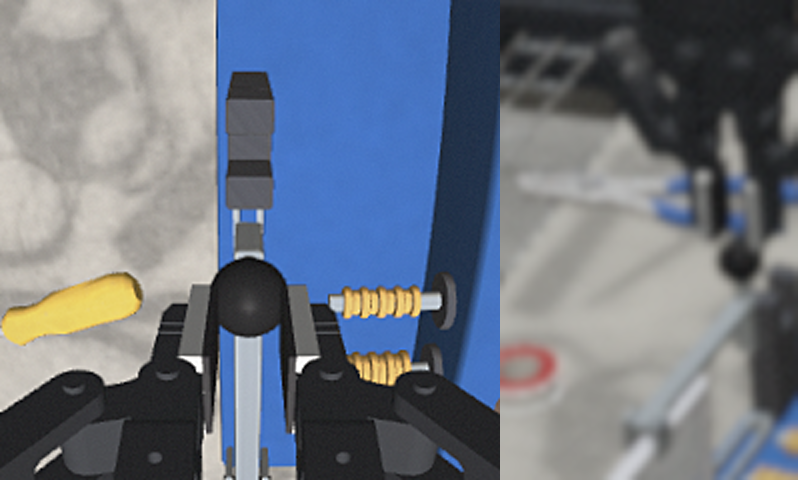

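The wrist crop shows the ball at (250,297), overlapping the finger pads. The side crop shows the fingertips apparently above or behind the ball. I'll check where the TCP projects.

Run:
```python
from plan import *
s=r.grab_frame("side");t=r.grab_frame("top");w=r.grab_frame("wrist");P=np.array(r.sense()["eef_pos"]);print(P)
print("tcp side",project(s,P),"old ball side (199.7,174.1)",project(s,[481.3,-68,153]))
def wp(f,P):
    T=np.linalg.inv(f["pose"]);c=T[:3,:3]@P+T[:3,3];th=np.arctan2(np.hypot(*c[:2]),c[2]);return c[:2]/np.hypot(*c[:2])*th*f["fx"]+[f["cx"],f["cy"]]
for z in(140,153,159):print(z,wp(w,np.r_[P[:2],z]))
print(blobs(s,(0,0,0),(180,255,50),(190,165,207,184))[0],blobs(w,(0,0,0),(180,255,45),(232,225,280,275))[0][:2])
print(w["pose"][:3,3])
cv2.imwrite("pics/g2.png",cv2.resize(s["pixels"][130:205,160:260],(800,600),interpolation=cv2.INTER_CUBIC)[:,:,::-1])
```

```text
[481.51175003 -67.91860057 139.35064764]
tcp side [[198.86973159 178.79935322]] old ball side (199.7,174.1) [[198.40712558 173.87426418]]
140 [255.31182331 236.59096293]
153 [255.40790113 246.45656433]
159 [255.45637574 251.45898661]
[(29, [199.5, 174.4], [197, 172, 6, 6])] [(920, [253.6, 249.3], [232, 229, 46, 46])]
[489.99835734  15.11330484 307.00580094]
```

View pics/g2.png

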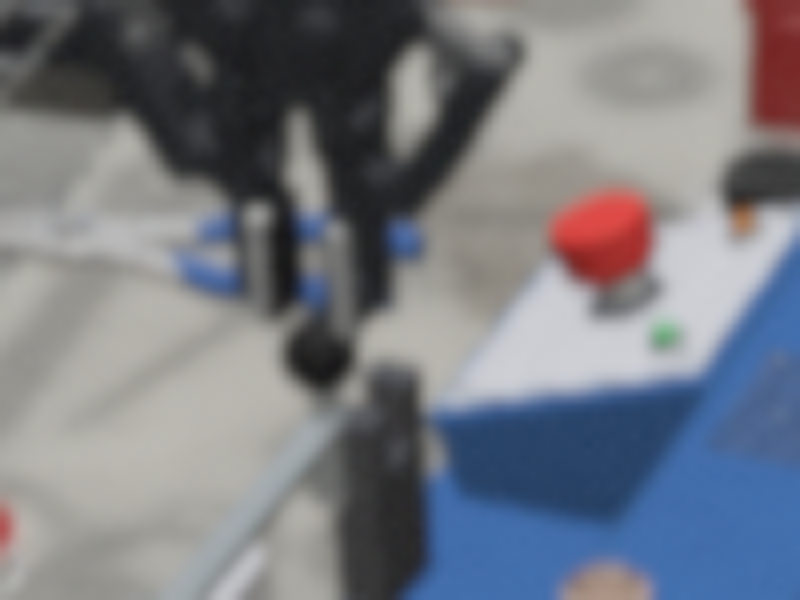

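Both views put the actual tips near the top of the ball, about 20 mm above the nominal TCP. I'll open, go lower while straddling the bar, and close again.

Emit:
play_rows --rows '[{"dp": [0,0,0],"turn": [0,0,0],"fingers": 0.4},{"dp": [0,0,0],"turn": [0,0,0],"fingers": 0.4},{"dp": [0,0,0],"turn": [0,0,0],"fingers": 0.4},{"dp": [0,0,0.18],"turn": [0,0,0],"fingers": 0.4},{"dp": [0,0,0.18],"turn": [0,0,0],"fingers": 0.4}]'

```text
clock: 3.9
eef_pos: [481.7, -67.9, 124.5]
tcp_rot: [3.141, 0.0, 1.458]
contact_force: [0.3, -0.6, -0.1]
opening: 0.6
grasp_force: 0.0
```

Emit:
play_rows --rows '[{"dp": [0,0,0],"turn": [0,0,0],"fingers": 0.9},{"dp": [0,0,0],"turn": [0,0,0],"fingers": 0.9},{"dp": [0,0,0],"turn": [0,0,0],"fingers": 0.9},{"dp": [0,0,0],"turn": [0,0,0],"fingers": 0.9},{"dp": [0,0,0],"turn": [0,0,0],"fingers": 0.9}]' --force 25

```text
clock: 4.32
eef_pos: [481.8, -68.0, 125.0]
tcp_rot: [3.141, 0.0, 1.458]
contact_force: [2.2, -1.3, -0.6]
opening: 0.256
grasp_force: 24.5
```

Emit:
play_rows --rows '[{"dp": [0,0,0],"turn": [0,0,0],"fingers": 0.5},{"dp": [0,0,0],"turn": [0,0,0],"fingers": 0.5},{"dp": [0,0,0.2],"turn": [0,0,0],"fingers": 0.5},{"dp": [0,0,0],"turn": [0,0,0],"fingers": 0.9},{"dp": [0,0,0],"turn": [0,0,0],"fingers": 0.9}]'

```text
clock: 4.73
eef_pos: [481.9, -67.9, 116.4]
tcp_rot: [3.141, -0.0, 1.458]
contact_force: [1.1, -1.9, -0.0]
opening: 0.258
grasp_force: 24.5
```

Emit:
play_rows --rows '[{"dp": [0,0,0],"turn": [0,0,0],"fingers": 0.9},{"dp": [0,0,0],"turn": [0,0,0],"fingers": 0.9},{"dp": [0,0,0],"turn": [0,0,0],"fingers": 0.9}]'

```text
clock: 4.98
eef_pos: [481.8, -68.0, 116.9]
tcp_rot: [3.141, 0.0, 1.458]
contact_force: [1.5, -0.6, -1.4]
opening: 0.257
grasp_force: 24.5
```

Emit:
play_rows --rows '[{"dp": [-0.05,0,-0.18],"turn": [0,0,0],"fingers": 0.9},{"dp": [-0.06,0,-0.18],"turn": [0,0,0],"fingers": 0.9},{"dp": [-0.07,0,-0.18],"turn": [0,0,0],"fingers": 0.9},{"dp": [-0.08,0,-0.18],"turn": [0,0,0],"fingers": 0.9},{"dp": [0,0,0],"turn": [0,0,0],"fingers": 0.9}]'

```text
clock: 5.4
eef_pos: [480.5, -78.7, 147.1]
tcp_rot: [3.14, 0.0, 1.457]
contact_force: [2.6, 1.3, -0.8]
opening: 0.26
grasp_force: 24.7
```

Run:
```python
from plan import *
s=r.grab_frame("side");t=r.grab_frame("top");x=r.sense();print(x["clock"],x["eef_pos"],x["contact_force"],x["opening"],x["grasp_force"])
a=cv2.resize(s["pixels"][130:270,155:255],(428,600),interpolation=cv2.INTER_CUBIC)
cv2.imwrite("pics/l1.png",a[:,:,::-1])
```

```text
5.5 [480.53529223 -78.19340806 146.05234942] [ 3.67132934  0.45828971 -1.04346697] 0.254319595963246 24.74277824163437
```

View pics/l1.png

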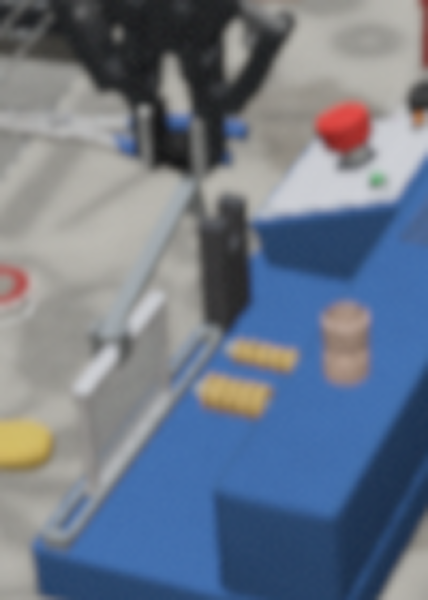

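The bar is lifted (free end at (190,185)) with the ball held. Now I'll slide the guard shut.

Emit:
play_rows --rows '[{"dp": [0.16,0,0],"turn": [0,0,0],"fingers": 0.9},{"dp": [0.16,0,0],"turn": [0,0,0],"fingers": 0.9},{"dp": [0.16,0,0],"turn": [0,0,0],"fingers": 0.9},{"dp": [0.16,0,0],"turn": [0,0,0],"fingers": 0.9},{"dp": [0.06,0,0],"turn": [0,0,0],"fingers": 0.9}]'

```text
clock: 5.92
eef_pos: [483.9, -49.3, 145.4]
tcp_rot: [3.141, -0.0, 1.458]
contact_force: [5.0, -2.2, -2.4]
opening: 0.258
grasp_force: 24.7
```

Emit:
play_rows --rows '[{"dp": [0.05,0,0],"turn": [0,0,0],"fingers": 0.9},{"dp": [0.05,0,0],"turn": [0,0,0],"fingers": 0.9},{"dp": [0,0,0],"turn": [0,0,0],"fingers": 0.9}]'

```text
clock: 6.17
eef_pos: [484.4, -45.6, 145.4]
tcp_rot: [3.141, 0.0, 1.459]
contact_force: [5.8, -0.7, -1.9]
opening: 0.259
grasp_force: 24.8
```

Emit:
play_rows --rows '[{"dp": [0.03,0.03,0],"turn": [0,0,0],"fingers": 0.9},{"dp": [0.04,0.02,0],"turn": [0,0,0],"fingers": 0.9},{"dp": [0,0,0],"turn": [0,0,0],"fingers": 0.9}]'

```text
clock: 6.42
eef_pos: [484.5, -44.7, 144.2]
tcp_rot: [-3.138, 0.003, 1.459]
contact_force: [0.9, -12.4, -7.6]
opening: 0.26
grasp_force: 25.2
```

Emit:
play_rows --rows '[{"dp": [0.04,0,0],"turn": [0,0,0],"fingers": 0.9},{"dp": [0.04,0,0],"turn": [0,0,0],"fingers": 0.9},{"dp": [0,0,0],"turn": [0,0,0],"fingers": 0.9}]'

```text
clock: 6.67
eef_pos: [484.7, -42.1, 144.1]
tcp_rot: [-3.138, 0.004, 1.459]
contact_force: [1.2, -14.1, -9.3]
opening: 0.257
grasp_force: 25.2
```

Emit:
play_rows --rows '[{"dp": [0.06,0,0.17],"turn": [0,0,0],"fingers": 0.9},{"dp": [0.05,0,0.17],"turn": [0,0,0],"fingers": 0.9},{"dp": [0.04,0,0.17],"turn": [0,0,0],"fingers": 0.9},{"dp": [0.04,0,0.12],"turn": [0,0,0],"fingers": 0.9},{"dp": [0,0,0],"turn": [0,0,0],"fingers": 0.9}]'

```text
clock: 7.08
eef_pos: [486.2, -32.3, 119.1]
tcp_rot: [-3.139, -0.0, 1.458]
contact_force: [-1.5, 0.7, 0.3]
opening: 0.259
grasp_force: 26.0
```

Emit:
play_rows --rows '[{"dp": [0,0,0.04],"turn": [0,0,0],"fingers": 0.9},{"dp": [0,0,0],"turn": [0,0,0],"fingers": 0.4},{"dp": [0,0,0],"turn": [0,0,0],"fingers": 0.4},{"dp": [0,0,0],"turn": [0,0,0],"fingers": 0.4},{"dp": [0,0,0],"turn": [0,0,0],"fingers": 0.4}]'

```text
clock: 7.5
eef_pos: [487.9, -33.2, 119.2]
tcp_rot: [3.14, -0.0, 1.458]
contact_force: [-0.2, 0.2, 0.3]
opening: 0.599
grasp_force: 0.0
```

Emit:
play_rows --rows '[{"dp": [0,0,-0.6],"turn": [0,0,0],"fingers": 0.4},{"dp": [0,0,-0.8],"turn": [0,0,0],"fingers": 0.4},{"dp": [0,0,-0.8],"turn": [0,0,0],"fingers": 0.4},{"dp": [0,0,0],"turn": [0,0,0],"fingers": 0.4}]'

```text
clock: 7.83
eef_pos: [491.0, -33.4, 212.7]
tcp_rot: [3.132, -0.0, 1.458]
contact_force: [1.7, 0.9, 0.5]
opening: 0.603
grasp_force: 0.0
```

Run:
```python
from plan import *
w=r.grab_frame("wrist");s=r.grab_frame("side");pickle.dump(w,open("w2.pkl","wb"));x=r.sense();print(x["clock"],x["eef_pos"],x["contact_force"])
p=np.load("mach.npy");M=lambda P:Ro.from_euler("z",-p[2]).apply(np.r_[P[:2]-p[:2],P[2]]).round(1)
for b in blobs(w,(0,0,0),(180,255,45),(225,150,290,260))[0][:3]:
    c=np.array(b[2][:2])+np.array(b[2][2:])/2-.5; B=wz(w,c,153); print(b,B.round(1),M(B))
kb=blobs(w,(0,150,80),(8,255,255),(250,0,360,120))[0][0];K=wz(w,kb[1],122);print(kb,K,M(K))
a=cv2.resize(w["pixels"][:300,130:430],(480,480));b=cv2.resize(s["pixels"][130:230,150:216],(316,480),interpolation=cv2.INTER_CUBIC)
cv2.imwrite("pics/l2.png",np.hstack([a,b])[:,:,::-1])
```

```text
7.9333 [488.47145945 -33.26922259 208.18047034] [-0.82619419  0.10134674 -0.41841648]
(323, [247.5, 204.2], [234, 193, 28, 28]) [485.2 -35.5 153. ] [-76.2  13.2 153. ]
(1159, [281.0, 67.2], [262, 49, 40, 37]) [526.29517435  74.63260611 122.        ] [-47.8 127.2 122. ]
```

View pics/l2.png

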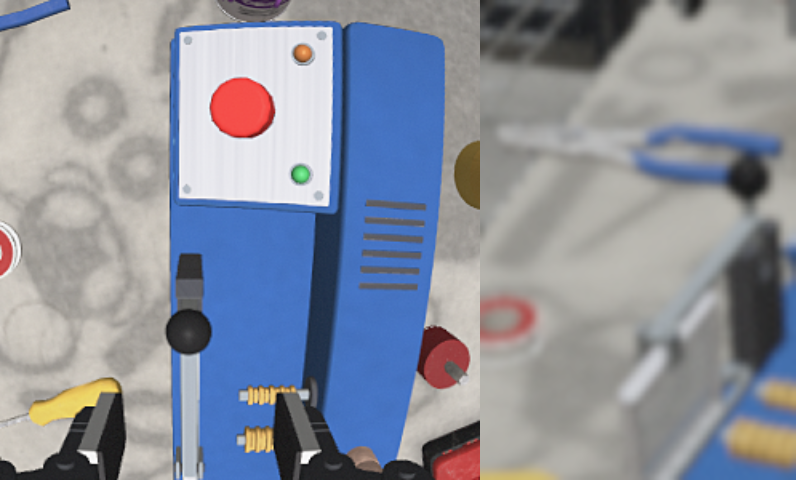

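The latch is seated: the ball is at machine y of about 13–15 and the bar looks level in the side crop, running into the keeper. Next is the knob, tilting the tool by 20°.

```bash
python3 -c "
from plan import *
ax=-pose(0,20).as_matrix()[:,2];C=np.array([528.7,76.5,115]);print(ax)
rows(C+ax*70,pose(0,20),5)"
```

```text
[-0.33981166  0.03880485  0.93969262]
[0.57, 0.02, 0.14] [-0.66, -0.0, 0.0]
[0.57, 0.01, 0.14] [-0.66, -0.0, 0.0]
[0.56, -0.0, 0.13] [-0.66, -0.0, 0.0]
[0.57, -0.02, 0.14] [-0.66, -0.0, 0.0]
[0.57, -0.02, 0.14] [-0.66, -0.0, 0.0]
end [504.8  79.2 180.6] [ 2.792 -0.     1.458]
```

Emit:
play_rows --rows '[{"dp": [0.57,0.02,0],"turn": [-0.66,0,0],"fingers": 0.4},{"dp": [0.57,0,0.1],"turn": [-0.66,0,0],"fingers": 0.4},{"dp": [0.56,0,0.17],"turn": [-0.66,0,0],"fingers": 0.4},{"dp": [0.57,0,0.2],"turn": [-0.66,0,0],"fingers": 0.4},{"dp": [0.57,0,0.2],"turn": [-0.66,0,0],"fingers": 0.4}]'

```text
clock: 8.35
eef_pos: [505.2, 80.1, 179.5]
tcp_rot: [2.794, -0.001, 1.458]
contact_force: [0.5, -1.1, -0.2]
opening: 0.597
grasp_force: 0.0
```

Emit:
play_rows --rows '[{"dp": [0,0,0],"turn": [0,0,0],"fingers": 0.4},{"dp": [0,0,0],"turn": [0,0,0],"fingers": 0.4}]'

```text
clock: 8.52
eef_pos: [503.9, 80.0, 178.6]
tcp_rot: [2.8, 0.001, 1.461]
contact_force: [-1.5, -0.2, 0.1]
opening: 0.6
grasp_force: 0.0
```

```bash
python3 -c "
from plan import *
ax=-pose(0,20).as_matrix()[:,2];C=np.array([528.7,76.5,115])
w=r.grab_frame('wrist');x=r.sense();print(x['clock'],x['eef_pos'],x['contact_force'])
kb=blobs(w,(0,150,80),(8,255,255),(200,100,330,300))[0][:2];print(kb)
K=wz(w,np.array(kb[0][2][:2])+np.array(kb[0][2][2:])/2,125);print(K, K-ax*10.5)
P=np.array(x['eef_pos']);print('lateral',pose(0,20).inv().apply(C-P))
rows(C-ax*26,pose(0,20),5)
cv2.imwrite('pics/k1.png',w['pixels'][:,:,::-1])"
```

```text
8.5667 [505.02295223  79.34046628 179.48533151] [ 1.0099861  -0.14336052  0.47607698]
[(1288, [256.5, 202.7], [237, 182, 40, 42])]
[524.77001375  78.72754225 125.        ] [528.33803615  78.32009136 115.13322748]
lateral [-0.13577951  0.35303553 68.75235087]
[-0.0, 0.0, 0.47] [-0.01, 0.0, 0.01]
[-0.0, 0.01, 0.48] [-0.01, 0.0, 0.0]
[-0.0, 0.0, 0.47] [-0.01, 0.0, 0.01]
[-0.0, 0.01, 0.48] [-0.02, 0.0, 0.0]
[-0.0, -0.0, 0.47] [-0.01, 0.0, 0.01]
end [537.7  75.6  90.6] [ 2.792 -0.     1.457]
```

View pics/k1.png

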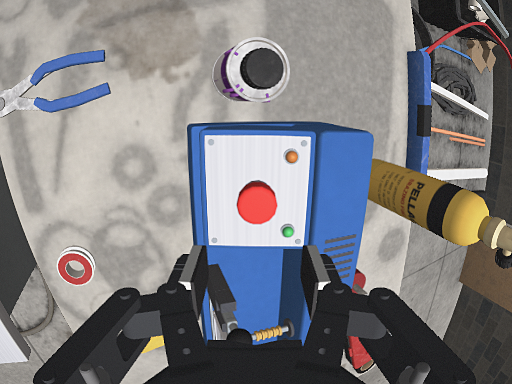

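The knob at (256,203) is centred between the fingers, which are clear of the lamps. I'll descend along its axis.

Emit:
play_rows --rows '[{"dp": [0.02,0,0.47],"turn": [0,0,0],"fingers": 0.4},{"dp": [0,0,0.47],"turn": [0,0,0],"fingers": 0.4},{"dp": [0,0,0.47],"turn": [0,0,0],"fingers": 0.4},{"dp": [0,0,0.47],"turn": [0,0,0],"fingers": 0.4},{"dp": [0,0,0.2],"turn": [0,0,0],"fingers": 0.4}]'

```text
clock: 8.98
eef_pos: [534.3, 75.3, 100.3]
tcp_rot: [2.799, 0.001, 1.456]
contact_force: [0.2, -0.5, -1.1]
opening: 0.6
grasp_force: 0.0
```

Emit:
play_rows --rows '[{"dp": [0,0,0.2],"turn": [0,0,0],"fingers": 0.4},{"dp": [0,0,0],"turn": [0,0,0],"fingers": 0.4},{"dp": [0,0,0],"turn": [0,0,0],"fingers": 0.9},{"dp": [0,0,0],"turn": [0,0,0],"fingers": 0.9},{"dp": [0,0,0],"turn": [0,0,0],"fingers": 0.9}]' --force 50

```text
clock: 9.4
eef_pos: [535.5, 76.2, 95.2]
tcp_rot: [2.798, 0.001, 1.457]
contact_force: [-7.1, -0.1, 3.9]
opening: 0.35
grasp_force: 48.9
```

Emit:
play_rows --rows '[{"dp": [0,-0.03,-0.12],"turn": [0,0,0],"fingers": 0.9},{"dp": [0,0,-0.12],"turn": [0,0,0],"fingers": 0.9},{"dp": [0,0,-0.12],"turn": [0,0,0],"fingers": 0.9},{"dp": [0,0,-0.1],"turn": [0,0,0],"fingers": 0.9},{"dp": [0,0,0],"turn": [0,0,0],"fingers": 0.9}]'

```text
clock: 9.82
eef_pos: [529.2, 77.1, 112.4]
tcp_rot: [2.796, 0.0, 1.458]
contact_force: [-0.3, -3.2, -0.6]
opening: 0.343
grasp_force: 55.0
```

```bash
python3 -c "
from plan import *
ax=-pose(0,20).as_matrix()[:,2];x=r.sense();print(x['clock'],x['eef_pos'],x['contact_force'],x['opening'],(np.array(x['eef_pos'])-[535.5,76.2,95.2])@ax, np.dot(x['contact_force'],ax))
t=r.grab_frame('side');print(blobs(t,(0,150,90),(8,255,255),(222,130,258,175))[0])"
```

```text
9.8167 [529.22165453  77.08633288 112.41205203] [-0.29121579 -3.22928098 -0.57951432] 0.34253770599903466 18.34188727062951 -0.5709185704575577
[(82, [231.7, 153.6], [226, 149, 13, 10]), (44, [256.0, 136.8], [255, 130, 3, 15])]
```

Emit:
play_rows --rows '[{"dp": [0,0,-0.04],"turn": [0,0,0],"fingers": 0.9},{"dp": [0,0,0],"turn": [0,0,0],"fingers": 0.9},{"dp": [0,0,0],"turn": [0,0,0],"fingers": 0.9},{"dp": [0,0,0],"turn": [0,0,0],"fingers": 0.9},{"dp": [0,0,0],"turn": [0,0,0],"fingers": 0.9}]'

```text
clock: 10.28
eef_pos: [529.0, 77.1, 112.7]
tcp_rot: [2.796, 0.0, 1.458]
contact_force: [8.2, -3.3, -16.7]
opening: 0.34
grasp_force: 54.9
```

Emit:
play_rows --rows '[{"dp": [0,0,0],"turn": [0,0,0],"fingers": 0.9},{"dp": [0,0,0],"turn": [0,0,0],"fingers": 0.9},{"dp": [0,0,0],"turn": [0,0,0],"fingers": 0.9},{"dp": [0,0,0],"turn": [0,0,0],"fingers": 0.9}]'

```text
clock: 10.62
eef_pos: [529.0, 77.1, 112.7]
tcp_rot: [2.796, 0.0, 1.458]
contact_force: [8.2, -4.4, -17.0]
opening: 0.338
grasp_force: 54.9
```

Emit:
play_rows --rows '[{"dp": [0,0,0.08],"turn": [0,0,0],"fingers": 0.9},{"dp": [0,0,0.15],"turn": [0,0,0],"fingers": 0.9},{"dp": [0,0,0.15],"turn": [0,0,0],"fingers": 0.9},{"dp": [0,0,0.13],"turn": [0,0,0],"fingers": 0.9},{"dp": [0,0,0.02],"turn": [0,0,0],"fingers": 0.9}]'

```text
clock: 11.03
eef_pos: [536.3, 76.7, 93.3]
tcp_rot: [2.795, -0.0, 1.458]
contact_force: [-0.4, -0.2, -2.8]
opening: 0.341
grasp_force: 74.3
```

Emit:
play_rows --rows '[{"dp": [0,0,0.02],"turn": [0,0,0],"fingers": 0.9},{"dp": [0,0,0],"turn": [0,0,0],"fingers": 0.9}]'

```text
clock: 11.2
eef_pos: [536.5, 76.8, 93.0]
tcp_rot: [2.795, -0.0, 1.458]
contact_force: [-5.8, 0.2, 8.4]
opening: 0.343
grasp_force: 76.8
```

Emit:
play_rows --rows '[{"dp": [0,0,0],"turn": [0,0,0],"fingers": 0.4},{"dp": [0,0,0],"turn": [0,0,0],"fingers": 0.4},{"dp": [0,0,0],"turn": [0,0,0],"fingers": 0.4},{"dp": [0,0,-0.5],"turn": [0,0,0],"fingers": 0.4},{"dp": [0,0,-0.8],"turn": [0,0,0],"fingers": 0.4}]'

```text
clock: 11.62
eef_pos: [517.6, 78.2, 139.4]
tcp_rot: [2.8, 0.001, 1.458]
contact_force: [0.3, 0.2, 0.4]
opening: 0.603
grasp_force: 0.0
```

Emit:
play_rows --rows '[{"dp": [0,0,-0.8],"turn": [0,0,0],"fingers": 0.4},{"dp": [0,0,-0.8],"turn": [0,0,0],"fingers": 0.4},{"dp": [0,0,-0.8],"turn": [0,0,0],"fingers": 0.4},{"dp": [0,0,0],"turn": [0,0,0],"fingers": 0.4}]'

```text
clock: 11.95
eef_pos: [488.4, 83.1, 237.7]
tcp_rot: [2.788, -0.003, 1.458]
contact_force: [1.1, -0.8, 1.2]
opening: 0.603
grasp_force: 0.0
```

```bash
python3 -c "
from plan import *
s=r.grab_frame('side');t=r.grab_frame('top');w=r.grab_frame('wrist');x=r.sense();print(x['clock'],x['eef_pos'],x['contact_force'])
for lo,hi,roi in(((0,150,90),(8,255,255),(222,140,248,170)),((0,0,0),(180,255,50),(205,155,225,180))): print('side',blobs(s,lo,hi,roi)[0])
print('top',blobs(t,(0,150,90),(8,255,255),(205,215,240,245))[0])
print('wrist black',blobs(w,(0,0,0),(180,255,45),(200,180,300,300))[0][:3],'red',blobs(w,(0,150,80),(8,255,255),(200,100,330,300))[0][:2])
print('proj ball level',project(s,mach(np.array([-75,15,153.]))), 'at g=3mm',project(s,mach(np.array([-75,12,153.]))), project(t,mach(np.array([-75,15,153.]))),blobs(t,(0,0,0),(180,255,50),(250,235,280,262))[0])
s0=pickle.load(open('side0.pkl','rb'));d=cv2.absdiff(s['pixels'],s0['pixels']).max(2);print('changed px: torch',(d[90:230,300:345]>60).sum(),'saw',(d[235:265,275:300]>60).sum(),'coupling',(d[198:222,225:245]>60).sum(),'flux',(d[275:305,170:205]>60).sum())"
```

```text
12.1 [486.69250179  82.2440173  231.81073061] [-0.47261104 -0.53891719 -0.5547227 ]
side [(84, [235.2, 159.3], [230, 155, 11, 10])]
side [(24, [206.4, 167.0], [205, 164, 4, 7])]
top [(69, [221.8, 230.9], [217, 226, 10, 10])]
wrist black [(337, [202.9, 271.6], [200, 246, 8, 54]), (120, [238.1, 296.2], [228, 292, 21, 8]), (18, [215.8, 275.6], [213, 271, 5, 11])] red [(847, [252.3, 184.5], [237, 168, 32, 34])]
proj ball level [[205.01612409 166.69058822]] at g=3mm [[204.4996538  167.30902833]] [[260.17426945 245.73662665]] [(37, [260.2, 246.1], [257, 243, 7, 7])]
changed px: torch 0 saw 0 coupling 0 flux 0
```

The knob is back at exactly its first home pixel. The ball sits where the shut, latched position projects, and the torch, hole saw, coupling and flux tin look unchanged.

```bash
python3 -c "
from rig import r
print(r.sign_off())"
```

```text
the job is handed in; nothing more can be done
None
```

I shut and latched the guard, pulled the red knob to its detent for about a second, pushed it fully home, and handed the job in at about 12 s. The final images show the latch still down, and the torch, hole saw, coupling and flux tin unmoved; I did not re-check the primer can.

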